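Put an optic away and work a racking shutter closed

TASK

Stand the small square lens mount upright in the open well of the dust box, let go of it, and then close the shutter over it until both ends are fully home. The shutter's track is sticky and the shutter jams if one end gets far ahead, so push its two posts alternately, a little at a time; the far post stands under a light bar, so reach it with the tool leaning back. Leave the other loose things on the bench where they are.

Things in the scene. Friction and masses are not known exactly. Their poses are not given: they have to be found in the camera images.
- dust_box: Fixed grey metal box, 236 mm in its x, y -93 to +80 mm; deck and lips 64 mm high; origin on the bench, z up, +x away from the robot at yaw 0. An open well lies on its +y side; a covered pocket on its -y side hides the open shutter, which closes toward +y (about 70 mm) till its edge meets the end wall. The shutter's tracks run along y at x -85 (near) and +85 mm (far), under slots 26 mm wide.
- light_bar (a point): Middle of the lower front edge of the fixed light bar over the far track (box x +92, y -6, z +116 mm; axes as dust_box). The bar runs along y, 108 mm either way, 45 mm deep (+x) and 78 mm high with its fins. Its front edge is 7 mm beyond the far post's centre, its underside 24 mm above the post's top. Its legs stand under its ends, 20 to 40 mm behind this edge.
- well_floor (a point): Centre of the well's floor (8 mm above the bench; box x 0, y +39 mm), axes as dust_box. The well is open at the top, 140 mm (x) by 62 mm (y); its floor is 42 mm below the track, so a 40 mm high mount standing on it lies clear below the shutter.
- post_near (a point): Point on the axis of the shutter's near push post, 80 mm above the bench: a round upright steel post, 14 mm across, black cap, bare from 64 to 92 mm above the bench. Axes: +y is the closing direction. Both posts, 170 mm apart, belong to one rigid aluminium shutter, 0.5 kg, loose in its tracks. A push at one post (a few N) swings that end forward about the other end.
- post_far (a point): The same point on the far push post, the one under the light bar. When one post is about 20 mm or more ahead of the other (along box y) the shutter wedges in its tracks and more pushing there does not help; a push at the post that lags frees it and swings that end forward.
- home_near (a point): Fixed point of the box where post_near's point is when the shutter is fully closed; axes as dust_box.
- home_far (a point): Fixed point of the box where post_far's point is when the shutter is fully closed; axes as dust_box.
- mount_center (a point): Centre (half-way up, 20 mm above its foot) of the loose black square lens mount, 39 x 40 x 40 mm, 90 g, standing upright; axes: its round lens ring faces -x, its flat side edges face +y and -y, 40 mm apart: grip it across these. The frame that is gripped spans x -4 to +8 mm.
- black_tape: Bystander: roll of black tape lying flat, 75 mm across, 19 mm high; origin under its centre.
- part_box: Bystander: black closed box 50 x 60 x 30 mm; origin under its centre.
- holder: Bystander: black upright post holder, 25 x 32 x 55 mm; origin under its centre.
Mind the look-alikes: they are no part of the job. What is shaped like the part that bears mount_center but turquoise is not meant.

How it is judged:
By the outcome, as a careful person would: the job done as asked, in the order asked, and still so for the second after the job is handed in, with the robot touching nothing.
It also fails if it takes over 72 s, if anything falls off the work surface, if the arm or the gripper's body presses on something with over 40 N, if the wrist force passes 120 N, or if a joint passes its speed limit or range.

ROBOT

A 6-joint arm with a two-finger parallel gripper is mounted at the origin on a cart in front of the work surface, level with it; the furniture and walls round the work are solid. World frame = base frame: x ahead of the robot, y to its left, z up, the work surface at z = 0. Lengths are in m, angles in rad, forces in N, time in s.
With the tool pointing down it reaches from about 0.25 to 0.725 m from the base axis. Payload 4 kg.
Tool frame: the origin (TCP) lies on the centre line of the jaws, within the pads' length; the fingertips stand tip_reach ahead of it and the grasp point (between the pads) lies 5 mm behind it (tip_reach is the distance from the TCP to the fingertips, in m); z points along the fingers, y is the direction in which the jaws open and shut (so a half turn about z gives the same grasp; the last joint's range is limited). The gripper opens to 85 mm and grips with 20 to 120 N. Pads are 22 mm wide; open, the fingers measure 114 mm over their backs; the gripper's body (76 mm by 85 mm) begins 54 mm behind the grasp point. The pads swing forward as they close: fully open they stand 13 mm farther back than shut.
Start: joints at [1.342, 0.241, 0.005, 1.335, 0, 1.571], TCP at [0.113, 0.487, 0.245] pointing down, gripper open.
Joint ranges: [-2.72, 2.72], [-1.05, 1.87], [-1.09, 1.28], [-1.99, 2.15], [-1.42, 1.44], [-3.14, 3.14]. Speed limits (rad/s): [2.79, 2.79, 3.14, 3.14, 3.14, 3.14].

INTERFACE

Orientations are given as a unit quaternion [x, y, z, w].
In Python, from workcell import * gives the robot as it stands.
- The arm moves only by the tool arm_command, never from a script. Its arguments are lists of equal length, an entry for each row: "translation": the shift along the tool's x, y, z in cm, a list of three; "turn": the turn about the tool's z in rad; "hand": the closure, from 0 (fully open) to 1 (shut). In form: {"translation": [[x, y, z], ...], "turn": [turn, ...], "hand": [hand, ...]}. A call has 1 to 5 rows; each row is the pose to reach, as a shift and turn from the pose commanded when the call began, along the tool's axes at that moment; what a row does not reach only later rows make up. A row lasts 1/12 s, in which the tool goes at most 41.7 mm and 7.16 degrees, less where a joint would pass 70% of its speed; a pose out of reach is approached as far as the arm can. A call with a gripper value outside its range is refused whole. The fingers move at their own pace and stop on an object; the grip force is fixed at half the most. Time passes only in rows, so rows that repeat a pose let the fingers close. It gives the time, the measured TCP pose, the force and the opening at its end, in the units of the state.
- get_obs(): the state, without advancing time (a new reading comes with each control period).
- camera(name): name is "scene" or "top" or "wrist"; returns (picture, depth): 400x640x3 uint8, red, green, blue; 400x640 float32, m along the optical axis (not along the pixel's ray), 0 where there is no reading.
- camera_info(name): a dict with "mtx" (3x3 intrinsics, pixels), "world_to_cam" (4x4, takes a point from world to camera coordinates). Camera axes: x right, y down, z forward; pixel columns grow to the right and rows downward; lengths in m; the calibration is good to about 2 mm. A picture is of the moment at which its call begins: read the wrist's pose just before it. camera_info takes no time and is no camera call; for the wrist camera it gives the pose at the moment of the call.
- job_done(): hands the job in, once; it reports no verdict.
Trained networks look in the newest picture that a camera, given by its name, has taken for a name from the list of things; names that differ only in an ending like _2 or _b are one class to them, and where a whole thing is asked for, a point or a joint stands for the part that bears it (a point fixed in the world has none). Each returns a list of dicts, best first, with "conf" (0 to 1); they miss things now and then, are a little off and sometimes report something else, mostly with a low value. They report only what shows in the picture. A call takes as long as a camera call. They do not tell look-alikes from the thing itself.
- search_frame(camera, name): "location" ([row, column] in pixels, amid what is visible of it).
- spot_point(camera, name): "location" ([row, column] in pixels: a listed point, or the origin of a listed thing).
The state is a dict: "clock": time; "joint_pos": joint angles; "joint_vel": joint speeds; "tau": joint torques, N m; "eef_pos": TCP position; "tool_rot": TCP orientation; "ft_force": force on the tool from outside, world axes, zero at the start; "ft_torque": the same for the moment, N m; "grip_width": finger opening in m.
Only numpy, scipy, OpenCV 4.12 (cv2) and the standard library are available. Lean on these libraries where they do the work, as an engineer would, in place of code of your own. Each camera call takes 0.05 s, during which the arm holds its last target. There are 200 camera calls.

## Working session

There is one attempt and no reset: what is moved stays moved. The work goes in short steps, Python scripts to look and compute and a tool call to move; the robot and the scene stay as the last step left them, time stands still between calls to the robot, and variables do not carry over. Pictures are saved under pics/ and viewed, about 8 in all and at most 12, crops included, and the job is handed in when it is done.

Besides the shell and the picture viewer there is one more tool, called after "Request:" as name([rows], argument=value, ...), one row to a line, values as JSON. arm_command: Moves the arm, as the interface text tells. Its arguments: {"type":"object","properties":{"translation":{"type":"array","items":{"type":"array","items":{"type":"number"}}},"turn":{"type":"array","items":{"type":"number"}},"hand":{"type":"array","items":{"type":"number"}}},"required":["translation","turn","hand"]}

```bash
ls; mkdir -p pics
cat > h.py <<'E'
from workcell import *
import numpy as np, cv2
from scipy.spatial.transform import Rotation as R
def world(cam,row,col,d=None,z=None,depth=None):
    i=camera_info(cam); K=np.array(i["mtx"]); T=np.linalg.inv(np.array(i["world_to_cam"]))
    r=np.linalg.solve(K,[col,row,1.])
    if z is not None:
        rw=T[:3,:3]@r; d=(z-T[2,3])/rw[2]
    return (T[:3,:3]@(r*d)+T[:3,3])
def proj(cam,p):
    i=camera_info(cam); q=np.array(i["world_to_cam"])@np.r_[p,1.]; q=np.array(i["mtx"])@q[:3]; return (q[:2]/q[2])[::-1]
def save(im,n): cv2.imwrite("pics/"+n,im[:,:,::-1])
E
python3 - <<'E'
from h import *
o=get_obs(); print({k:np.round(v,3) for k,v in o.items()})
Z={'dust_box':0,'light_bar':.116,'well_floor':.008,'post_near':.08,'post_far':.08,'home_near':.08,'home_far':.08,'mount_center':.02,'black_tape':0,'part_box':0,'holder':0}
ims=[]
for c in("scene","top"):
    im,d=camera(c); ims.append(im); np.save(c+"_d.npy",d)
    for n in Z:
        for r in spot_point(c,n)[:3]:
            a,b=r["location"]; print(c,n,round(r["conf"],2),np.round([a,b]),np.round(world(c,a,b,z=Z[n]),3))
save(np.vstack(ims)[:, :],"a.png")
for c,im in zip(("scene","top"),ims): save(im,c+".png")
E
```

```text
pics
{'clock': np.float64(0.0), 'joint_pos': array([1.342, 0.241, 0.004, 1.335, 0.   , 1.571]), 'joint_vel': array([ 0.   , -0.001, -0.   ,  0.   ,  0.001, -0.001]), 'tau': array([-0.0000e+00, -3.7232e+01,  2.5241e+01,  1.7000e-02, -0.0000e+00,
        0.0000e+00]), 'eef_pos': array([0.113, 0.486, 0.244]), 'tool_rot': array([ 0.114,  0.993, -0.001, -0.   ]), 'ft_force': array([-0.847, -0.363,  0.612]), 'ft_torque': array([ 0.044,  0.004, -0.028]), 'grip_width': np.float64(0.085)}
scene dust_box 0.81 [182. 266.] [0.527 0.11  0.   ]
scene light_bar 0.97 [151. 295.] [0.624 0.075 0.116]
scene well_floor 0.93 [174. 264.] [0.538 0.14  0.008]
scene post_near 0.55 [183. 243.] [0.431 0.072 0.08 ]
scene post_far 0.67 [163. 297.] [0.618 0.057 0.08 ]
scene home_far 0.76 [149. 286.] [0.624 0.134 0.08 ]
scene mount_center 0.58 [279. 350.] [ 0.528 -0.354  0.02 ]
scene mount_center 0.53 [269. 323.] [ 0.485 -0.288  0.02 ]
scene black_tape 0.93 [241. 372.] [ 0.672 -0.276  0.   ]
scene black_tape 0.38 [298. 402.] [ 0.616 -0.469  0.   ]
scene part_box 0.85 [316. 372.] [ 0.518 -0.465  0.   ]
scene holder
[... 172 characters left out ...]
.] [0.613 0.099 0.116]
top well_floor 0.69 [212. 221.] [0.537 0.147 0.008]
top post_near 0.63 [248. 241.] [0.433 0.075 0.08 ]
top post_near 0.31 [180. 433.] [ 0.601 -0.433  0.08 ]
top post_far 0.97 [182. 249.] [0.606 0.055 0.08 ]
top post_far 0.42 [227. 374.] [ 0.479 -0.272  0.08 ]
top home_near 0.64 [245. 214.] [0.443 0.147 0.08 ]
top home_far 0.9 [180. 223.] [0.612 0.124 0.08 ]
top mount_center 0.69 [229. 375.] [ 0.477 -0.281  0.02 ]
top mount_center 0.69 [213. 402.] [ 0.52  -0.358  0.02 ]
top black_tape 0.66 [163. 368.] [ 0.668 -0.274  0.   ]
top part_box 0.92 [212. 439.] [ 0.52 -0.47  0.  ]
top holder 0.55 [177. 435.] [ 0.623 -0.465  0.   ]
top holder 0.52 [245. 212.] [0.446 0.172 0.   ]
```

Run:
```python
import cv2,numpy as np
a=cv2.imread("pics/scene.png");b=cv2.imread("pics/top.png")
A=cv2.resize(a[110:350,190:450],(650,600)); 
B=cv2.resize(b[120:290,170:470],(800,453),interpolation=cv2.INTER_CUBIC)
cv2.imwrite("pics/sc.png",A);cv2.imwrite("pics/tc.png",B)
```

```text
(no output)
```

View pics/sc.png

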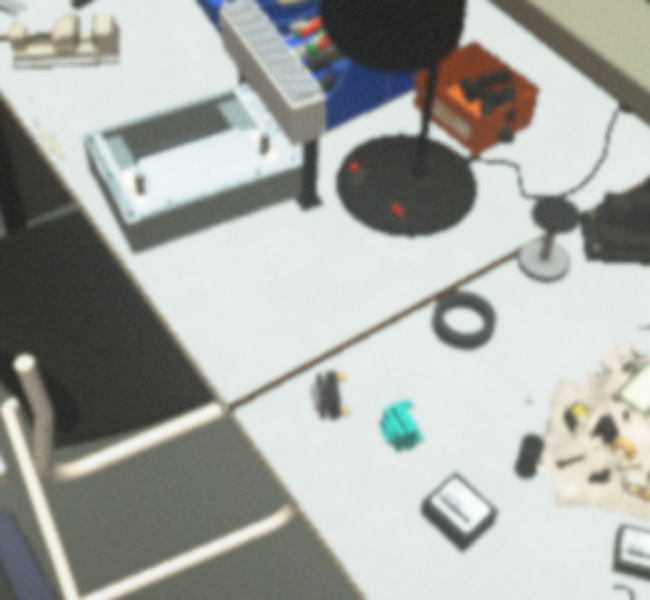

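View pics/tc.png

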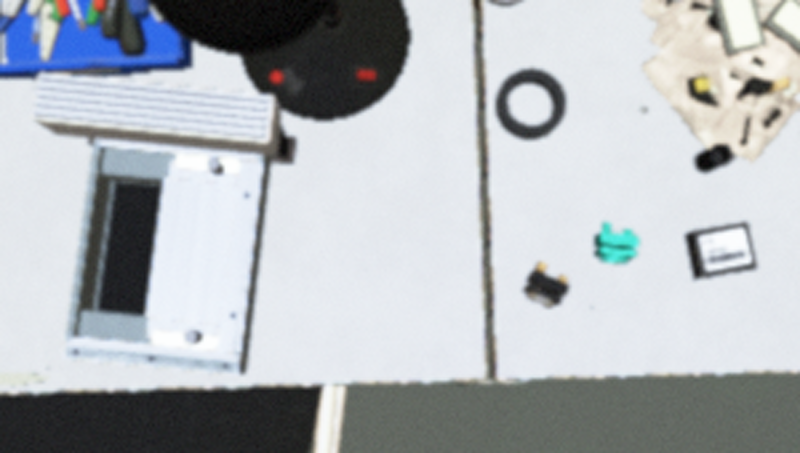

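The pictures show the dust box in the upper left, with its white shutter open on the -y side, and two candidates for the mount.

- **Black mount:** top view about (229,375), near world (0.48,-0.285).
- **Turquoise look-alike:** top view (213,402), not wanted.
- **Other black things:** holder at (177,435), tape at (163,368) and part box at (212,439). None of these is the mount.

My choice is the black one at (229,375), which I'll check with a wrist close-up.

Run:
```python
from h import *
import workcell
print([n for n in dir(workcell) if not n.startswith('__')], getattr(workcell,'tip_reach',None))
o=get_obs(); Rt=R.from_quat(o["tool_rot"]).as_matrix(); p=np.array(o["eef_pos"])
T=np.linalg.inv(np.array(camera_info("wrist")["world_to_cam"]))
print("cam in tool",np.round(Rt.T@(T[:3,3]-p),3),"\n",np.round(Rt.T@T[:3,:3],2), camera_info("wrist")["mtx"])
print(np.round(Rt,3))
# target: TCP 0.17 above, over mount
print("shift cm",np.round(100*Rt.T@(np.array([.481,-.285,.20])-p),1))
d=np.load("top_d.npy"); 
for rc in [(248,241),(182,249),(229,375),(213,402)]:
    a,b=rc; print(rc, np.round(world("top",a,b,d=d[a,b]),3))
```

```text
['Unreachable', 'camera', 'camera_info', 'get_obs', 'job_done', 'search_frame', 'spot_point', 'tip_reach'] 0.014
cam in tool [ 0.072 -0.    -0.128] 
 [[-0.   -0.96 -0.28]
 [ 1.   -0.   -0.  ]
 [ 0.   -0.28  0.96]] [[328.40269583   0.         317.74794927]
 [  0.         328.40269583 197.37093226]
 [  0.           0.           1.        ]]
[[-0.974  0.227  0.   ]
 [ 0.227  0.974 -0.   ]
 [-0.    -0.    -1.   ]]
shift cm [-53.3 -66.8   4.5]
(248, 241) [0.433 0.074 0.093]
(182, 249) [0.604 0.053 0.092]
(229, 375) [ 0.476 -0.279  0.04 ]
(213, 402) [ 0.52  -0.361  0.011]
```

Request:
arm_command([
  [-2.4, -3, 0],
  [-4.8, -6, 0],
  [-7.2, -9, 0],
  [-9.6, -12, 0],
  [-12, -15, 0],
], turn=[0, 0, 0, 0, 0], hand=[0, 0, 0, 0, 0])

```text
clock: 1.62
eef_pos: [0.1965, 0.3121, 0.2453]
tool_rot: [0.114, 0.994, 0.0, 0.0]
ft_force: [0.7, -0.0, -0.7]
grip_width: 0.0856
```

Request:
arm_command([
  [-2.4, -3, 0],
  [-4.8, -6, 0],
  [-7.2, -9, 0],
  [-9.6, -12, 0],
  [-12, -15, 0],
], turn=[0, 0, 0, 0, 0], hand=[0, 0, 0, 0, 0])

```text
clock: 2.03
eef_pos: [0.2794, 0.1387, 0.2457]
tool_rot: [0.114, 0.994, 0.0, 0.001]
ft_force: [0.1, 0.6, -0.3]
grip_width: 0.0856
```

Request:
arm_command([
  [-2.4, -3, 0],
  [-4.8, -6, 0],
  [-7.2, -9, 0],
  [-9.6, -12, 0],
  [-12, -15, 0],
], turn=[0, 0, 0, 0, 0], hand=[0, 0, 0, 0, 0])

```text
clock: 2.45
eef_pos: [0.3624, -0.035, 0.2457]
tool_rot: [0.114, 0.993, 0.0, 0.001]
ft_force: [1.0, 1.8, 0.6]
grip_width: 0.0854
```

Request:
arm_command([
  [-2.4, -3, 0],
  [-4.8, -6, 0],
  [-7.2, -9, 1],
  [-9.6, -12, 2],
  [-12, -15, 3],
], turn=[0, 0, 0, 0, 0], hand=[0, 0, 0, 0, 0])

```text
clock: 2.87
eef_pos: [0.4454, -0.2084, 0.2151]
tool_rot: [0.114, 0.993, -0.0, 0.001]
ft_force: [0.4, 1.6, -0.2]
grip_width: 0.0853
```

Request:
arm_command([
  [-2.4, -3, 0.5],
  [-4.8, -6, 1.5],
  [-4.8, -6, 1.5],
], turn=[0, 0, 0], hand=[0, 0, 0])

```text
clock: 3.12
eef_pos: [0.4794, -0.2809, 0.1963]
tool_rot: [0.117, 0.993, -0.0, -0.001]
ft_force: [-0.6, 0.7, -0.8]
grip_width: 0.0853
```

Run:
```python
from h import *
o=get_obs(); print(o["clock"],np.round(o["eef_pos"],3),np.round(o["tool_rot"],3),np.round(o["joint_pos"],2))
im,d=camera("wrist"); save(im,"w1.png"); np.save("w1_d.npy",d)
for r in spot_point("wrist","mount_center"):
    a,b=r["location"]; print(r["conf"],np.round([a,b]),np.round(world("wrist",a,b,z=.02),4))
```

```text
3.1167 [ 0.479 -0.281  0.196] [ 0.117  0.993 -0.    -0.001] [-0.53  0.38  0.06  1.26 -0.   -0.3 ]
0.88 [241. 258.] [ 0.5254 -0.3502  0.02  ]
0.62 [181. 318.] [ 0.4795 -0.2766  0.02  ]
```

View pics/w1.png

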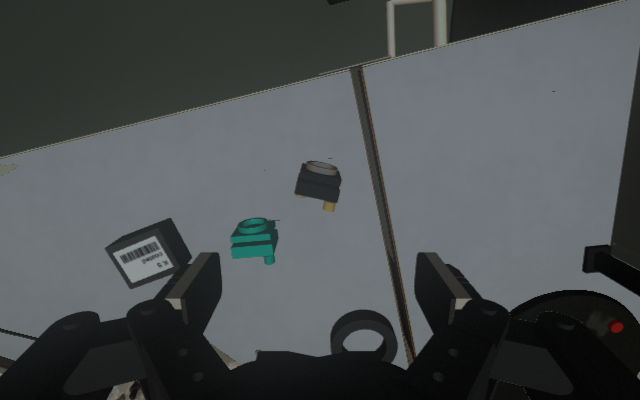

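Run:
```python
from h import *
im=cv2.imread("pics/w1.png"); d=np.load("w1_d.npy")
c=cv2.resize(im[140:230,270:370],(700,630),interpolation=cv2.INTER_CUBIC); cv2.imwrite("pics/w1c.png",c[:600])
i=camera_info("wrist");K=np.array(i["mtx"]);T=np.linalg.inv(np.array(i["world_to_cam"]))
v,u=np.mgrid[:400,:640]; P=np.stack([u,v,np.ones_like(u)],-1)@np.linalg.inv(K).T*d[...,None]
W=P@T[:3,:3].T+T[:3,3]
o=get_obs();Rt=R.from_quat(o["tool_rot"]).as_matrix();L=(W-o["eef_pos"])@Rt
m=(d>0)&(L[...,2]<.03)&(abs(L[...,1])<.12)&(abs(L[...,0])<.06)
for z in np.arange(-.10,.03,.01):
    s=m&(abs(L[...,2]-z)<.005)
    for sg in(1,-1):
        q=L[s&(sg*L[...,1]>0)]
        if len(q)>5: print(round(z,3),sg,len(q),"y",np.round(np.percentile(q[:,1],[1,99]),3),"x",np.round(np.percentile(q[:,0],[1,99]),3))
w=W[140:230,270:370]; s=(w[...,2]>.033)&(w[...,2]<.05)&(d[140:230,270:370]>0)
q=w[s][:,:2].astype(np.float32); print(len(q),cv2.minAreaRect(q), np.percentile(w[s][:,2],[50,98]))
```

```text
-0.08 1 1548 y [0.011 0.031] x [0.015 0.02 ]
-0.08 -1 1571 y [-0.031 -0.012] x [0.015 0.02 ]
-0.07 1 7342 y [0.001 0.071] x [0.006 0.018]
-0.07 -1 7387 y [-0.071 -0.001] x [0.006 0.018]
-0.06 1 5046 y [0.001 0.072] x [-0.008  0.017]
-0.06 -1 5077 y [-0.073 -0.001] x [-0.008  0.018]
-0.05 1 5649 y [0.039 0.073] x [-0.011  0.014]
-0.05 -1 5586 y [-0.073 -0.04 ] x [-0.011  0.014]
-0.04 1 1019 y [0.042 0.069] x [0.002 0.014]
-0.04 -1 1004 y [-0.069 -0.043] x [0.002 0.014]
-0.03 1 882 y [0.042 0.056] x [-0.008  0.011]
-0.03 -1 892 y [-0.056 -0.042] x [-0.008  0.012]
-0.02 1 911 y [0.042 0.056] x [-0.011  0.011]
-0.02 -1 906 y [-0.056 -0.043] x [-0.011  0.011]
-0.01 1 716 y [0.042 0.056] x [-0.011  0.011]
-0.01 -1 711 y [-0.056 -0.043] x [-0.011  0.011]
-0.0 1 259 y [0.042 0.049] x [-0.01   0.011]
-0.0 -1 257 y [-0.049 -0.043] x [-0.011  0.011]
1273 ((0.4810963571071625, -0.27806341648101807), (0.0395355299115181, 0.03837089613080025), 64.75369262695312) [0.04092125 0.04301579]
```

View pics/w1c.png

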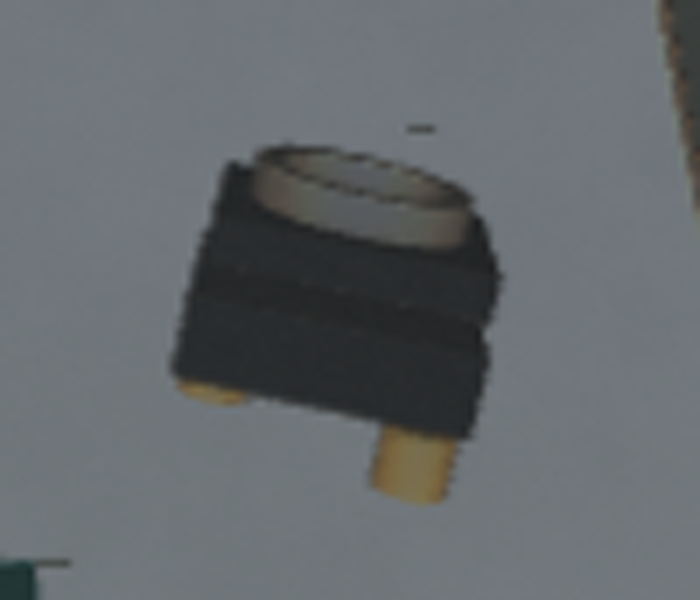

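The crop shows the black mount with its ring toward the image top (world -x) and its frame edges turned about 12° from the jaws. The rectangle fit gives the same angle. I'll turn and descend part way.

Request:
arm_command([
  [-0.2, 0.3, 2.5],
  [-0.2, 0.3, 5],
  [-0.2, 0.3, 7.5],
  [-0.2, 0.3, 10],
  [-0.2, 0.3, 10],
], turn=[0.1, 0.2, 0.2, 0.2, 0.2], hand=[0, 0, 0, 0, 0])

```text
clock: 3.63
eef_pos: [0.4771, -0.2698, 0.0965]
tool_rot: [0.212, 0.977, 0.001, -0.004]
ft_force: [-0.9, -0.2, -0.7]
grip_width: 0.0854
```

```bash
cat > mt.py <<'E'
from h import *
o=get_obs();p=np.array(o["eef_pos"]);Rt=R.from_quat(o["tool_rot"]).as_matrix()
im,d=camera("wrist"); save(im,"w2.png")
i=camera_info("wrist");K=np.array(i["mtx"]);T=np.linalg.inv(np.array(i["world_to_cam"]))
v,u=np.mgrid[:400,:640]; W=(np.stack([u,v,np.ones_like(u)],-1)@np.linalg.inv(K).T*d[...,None])@T[:3,:3].T+T[:3,3]
s=(d>0)&(np.hypot(W[...,0]-.481,W[...,1]+.278)<.035)&(W[...,2]>.033)&(W[...,2]<.046)
L=(W[s]-p)@Rt; print(p.round(4),s.sum(),"jaw yaw",np.degrees(np.arctan2(Rt[1,1],Rt[0,1])))
print("mean W",W[s].mean(0),"tool-frame y range",np.percentile(L[:,1],[1,99]),"x",np.percentile(L[:,0],[1,99]),cv2.minAreaRect(W[s][:,:2].astype(np.float32)))
E
python3 mt.py
```

```text
[ 0.4771 -0.2698  0.0965] 2860 jaw yaw 65.52667232530045
mean W [ 0.4820589  -0.28125263  0.04003423] tool-frame y range [-0.02851776  0.00947729] x [-0.03107754  0.0058367 ] ((0.4844626486301422, -0.2833378314971924), (0.03996576741337776, 0.03830211982131004), 62.00632858276367)
```

Request:
arm_command([
  [-0.6, -0.5, 1],
  [-1.2, -0.95, 2],
  [-1.2, -0.95, 2],
], turn=[0.04, 0.04, 0.04], hand=[0, 0, 0])

```text
clock: 3.93
eef_pos: [0.4883, -0.2874, 0.0807]
tool_rot: [0.232, 0.973, -0.0, 0.001]
ft_force: [0.0, 0.5, -0.4]
grip_width: 0.0855
```

```bash
python3 mt.py
python3 - <<'E'
from h import *
o=get_obs();Rt=R.from_quat(o["tool_rot"]).as_matrix()
for r in spot_point("wrist","mount_center"):
    w=world("wrist",*r["location"],z=.02); print(r["conf"],r["location"],w.round(4),((w-o["eef_pos"])@Rt).round(4))
im=cv2.imread("pics/w2.png"); cv2.imwrite("pics/w2c.png",im[:, 120:520])
E
```

```text
[ 0.4883 -0.2874  0.0807] 3220 jaw yaw 63.186328474193616
mean W [ 0.48088592 -0.28013801  0.03844711] tool-frame y range [-0.01701811  0.02115217] x [-0.01025985  0.02604367] ((0.48256757855415344, -0.28223177790641785), (0.0398668572306633, 0.038168925791978836), 62.79640197753906)
0.86 [314.2, 250.2] [ 0.5263 -0.3574  0.02  ] [-0.0659 -0.0456  0.0611]
0.8 [210.0, 321.3] [ 0.4818 -0.2816  0.02  ] [0.0079 0.002  0.0611]
```

View pics/w2c.png

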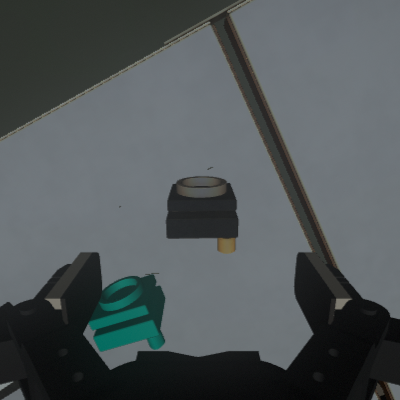

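Request:
arm_command([
  [0.3, 0.1, 1],
  [0.6, 0.2, 2],
  [0.6, 0.2, 2],
  [0.6, 0.2, 2],
], turn=[0, 0, 0, 0], hand=[0, 0, 0, 0])

```text
clock: 4.37
eef_pos: [0.4829, -0.2819, 0.0608]
tool_rot: [0.232, 0.973, 0.0, -0.0]
ft_force: [0.3, -0.7, 0.6]
grip_width: 0.0855
```

Run:
```python
from h import *
camera("wrist");o=get_obs();Rt=R.from_quat(o["tool_rot"]).as_matrix();print(o["eef_pos"])
for r in spot_point("wrist","mount_center"):
    w=world("wrist",*r["location"],z=.02); print(r["conf"],w.round(4),((w-o["eef_pos"])@Rt).round(4))
print(get_obs()["eef_pos"])
```

```text
[ 0.48346239 -0.28232205  0.06125634]
0.74 [ 0.5275 -0.3585  0.02  ] [-0.0736 -0.0481  0.0413]
0.71 [ 0.4836 -0.2823  0.02  ] [-0.      0.0001  0.0413]
[ 0.48376012 -0.28255546  0.06141164]
```

Centred over the mount. Descending to TCP z about 0.025 and gripping.

Request:
arm_command([
  [0, 0, 1.2],
  [0, 0, 2.4],
  [0, 0, 3.5],
  [0, 0, 3.5],
  [0, 0, 3.5],
], turn=[0, 0, 0, 0, 0], hand=[0, 0, 0, 0, 0.3])

```text
clock: 4.88
eef_pos: [0.4828, -0.2821, 0.0251]
tool_rot: [0.232, 0.973, 0.0, -0.001]
ft_force: [-0.1, 0.2, -0.5]
grip_width: 0.0754
```

Request:
arm_command([
  [0, 0, 0],
  [0, 0, 0],
  [0, 0, 0],
  [0, 0, 0],
  [0, 0, 0],
], turn=[0, 0, 0, 0, 0], hand=[0.5, 0.7, 0.7, 0.7, 0.7])

```text
clock: 5.3
eef_pos: [0.484, -0.2827, 0.0264]
tool_rot: [0.232, 0.973, -0.0, 0.001]
ft_force: [0.5, -0.5, 3.7]
grip_width: 0.0387
```

Request:
arm_command([
  [0, 0, 0],
  [0, 0, 0],
  [0, 0, 0],
  [0, 0, -1],
  [0, 0, -3],
], turn=[0, 0, 0, 0, 0], hand=[0.7, 0.7, 0.7, 0.7, 0.7])

```text
clock: 5.72
eef_pos: [0.4806, -0.2808, 0.0532]
tool_rot: [0.232, 0.973, 0.001, -0.003]
ft_force: [0.2, -0.3, -1.7]
grip_width: 0.0388
```

Request:
arm_command([
  [0, 0, -3.5],
  [0, 0, -7],
  [0, 0, -10.5],
  [0, 0, -14],
  [0, 0, -17],
], turn=[0.12, 0.24, 0.36, 0.48, 0.6], hand=[0.7, 0.7, 0.7, 0.7, 0.7])

```text
clock: 6.13
eef_pos: [0.4827, -0.2821, 0.228]
tool_rot: [0.512, 0.859, -0.0, 0.0]
ft_force: [1.0, -0.4, -0.5]
grip_width: 0.039
```

Request:
arm_command([
  [3, 2, 0],
  [6, 4, 0],
  [9, 6, 0],
  [12, 8.2, 0],
  [14.8, 10.4, 0],
], turn=[0.125, 0.25, 0.375, 0.5, 0.625], hand=[0.7, 0.7, 0.7, 0.7, 0.7])

```text
clock: 6.55
eef_pos: [0.5016, -0.1041, 0.2255]
tool_rot: [0.741, 0.671, -0.0, -0.0]
ft_force: [0.9, 0.4, -1.5]
grip_width: 0.039
```

Request:
arm_command([
  [3.5, 0, 0],
  [7, 0, 0],
  [10.5, 0, 0],
  [14, 0, 0],
  [17.5, 0, 0],
], turn=[0, 0, 0, 0, 0], hand=[0.7, 0.7, 0.7, 0.7, 0.7])

```text
clock: 6.97
eef_pos: [0.518, 0.0702, 0.2254]
tool_rot: [0.739, 0.674, -0.001, -0.0]
ft_force: [1.3, 0.1, -0.6]
grip_width: 0.039
```

Request:
arm_command([
  [3.5, 0.2, 0],
  [6.7, 0.2, 0],
  [6.7, 0.2, 0],
  [6.7, 0.2, 0],
], turn=[0, 0, 0, 0], hand=[0.7, 0.7, 0.7, 0.7])

```text
clock: 7.3
eef_pos: [0.5263, 0.1367, 0.2249]
tool_rot: [0.738, 0.675, -0.001, -0.0]
ft_force: [-0.1, -0.5, -0.4]
grip_width: 0.0387
```

```bash
cat > look.py <<'E'
from h import *
import sys
o=get_obs();p=np.array(o["eef_pos"]);Rt=R.from_quat(o["tool_rot"]).as_matrix()
im,d=camera("wrist"); save(im,sys.argv[1]+".png"); np.save("wd.npy",d)
print(o["clock"],p.round(4),"jaw",np.degrees(np.arctan2(Rt[1,1],Rt[0,1])).round(2),np.round(o["joint_pos"],2),o["grip_width"])
Z={'dust_box':0,'light_bar':.116,'well_floor':.008,'post_near':.08,'post_far':.08,'home_near':.08,'home_far':.08}
for n in Z:
    for r in spot_point("wrist",n)[:2]:
        a,b=r["location"]; print(n,round(r["conf"],2),np.round([a,b]),np.round(world("wrist",a,b,z=Z[n]),4))
E
python3 look.py w3
```

```text
7.3 [0.5263 0.1367 0.2249] jaw -5.1 [ 0.25  0.34  0.08  1.32 -0.    1.91] 0.03870928255395348
dust_box 0.63 [192. 319.] [0.5253 0.1082 0.    ]
light_bar 0.59 [242. 445.] [0.6226 0.09   0.116 ]
well_floor 0.69 [270. 413.] [0.6268 0.0039 0.008 ]
well_floor 0.61 [162. 324.] [0.5342 0.1423 0.008 ]
post_near 0.75 [263. 231.] [0.4402 0.0698 0.08  ]
post_far 0.94 [271. 414.] [0.6085 0.0452 0.08  ]
home_near 0.67 [191. 228.] [0.45   0.1377 0.08  ]
home_near 0.4 [266. 412.] [0.607  0.0507 0.08  ]
home_far 0.65 [199. 424.] [0.6183 0.1148 0.08  ]
```

View pics/w3.png

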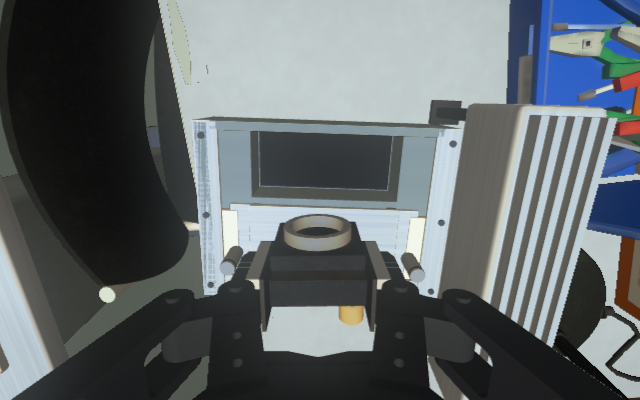

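Run:
```python
from h import *
d=np.load("wd.npy");i=camera_info("wrist");K=np.array(i["mtx"]);T=np.linalg.inv(np.array(i["world_to_cam"]))
v,u=np.mgrid[:400,:640]; W=(np.stack([u,v,np.ones_like(u)],-1)@np.linalg.inv(K).T*d[...,None])@T[:3,:3].T+T[:3,3]
a=np.radians(-8);Rb=np.array([[np.cos(a),-np.sin(a)],[np.sin(a),np.cos(a)]]);B=(W[...,:2]-[.528,.108])@Rb
for c in (300,325,350):
    print(c,[(r,*np.round(1000*np.r_[B[r,c],W[r,c,2]]).astype(int)) for r in range(112,216,4)])
for r in(150,180): print(r,[(c,*np.round(1000*np.r_[B[r,c],W[r,c,2]]).astype(int)) for c in range(195,470,9)])
# deck edges: z in .055-.07
m=(d>0)&(abs(W[...,2]-.064)<.006)&(abs(B[...,0])<.16)&(abs(B[...,1])<.12)
for r in (150,180): 
    print(r,[np.round(1000*B[r,m[r],0]).min(),np.round(1000*B[r,m[r],0]).max()])
for r in range(125,260,15):  # outer left/right box edges -> yaw
    q=W[r,m[r]]; print(r,q[0].round(4),q[-1].round(4))
```

```text
300 [(112, np.int64(-26), np.int64(85), np.int64(1)), (116, np.int64(-26), np.int64(81), np.int64(-1)), (120, np.int64(-24), np.int64(78), np.int64(21)), (124, np.int64(-22), np.int64(77), np.int64(64)), (128, np.int64(-22), np.int64(74), np.int64(64)), (132, np.int64(-22), np.int64(70), np.int64(64)), (136, np.int64(-24), np.int64(61), np.int64(9)), (140, np.int64(-24), np.int64(57), np.int64(9)), (144, np.int64(-24), np.int64(53), np.int64(11)), (148, np.int64(-24), np.int64(49), np.int64(9)), (152, np.int64(-24), np.int64(44), np.int64(8)), (156, np.int64(-24), np.int64(40), np.int64(9)), (160, np.int64(-24), np.int64(36), np.int64(9)), (164, np.int64(-24), np.int64(32), np.int64(9)), (168, np.int64(-23), np.int64(27), np.int64(9)), (172, np.int64(-23), np.int64(23), np.int64(9)), (176, np.int64(-23), np.int64(19), np.int64(9)), (180, np.int64(-23), np.int64(14), np.int64(9)), (184, np.int64(-23), np.int64(10), np.int64(9)), (188, np.int64(-23), np.int64(6), np.int64(12)), (192, np.int64(-22), np.int64(6), np.int64(28)), (196, np.int64(-21), np.int64(6), np.int64(41)), (200, np.in
[... 5579 characters left out ...]
.int64(63)), (447, np.int64(112), np.int64(34), np.int64(65)), (456, np.int64(94), np.int64(47), np.int64(125)), (465, np.int64(93), np.int64(50), np.int64(139))]
150 [np.float64(-116.0), np.float64(119.0)]
180 [np.float64(-116.0), np.float64(120.0)]
125 [0.4234 0.1955 0.0646] [0.5795 0.1803 0.0586]
140 [0.4215 0.1828 0.0643] [0.6553 0.1606 0.0645]
155 [0.4211 0.1698 0.0655] [0.6529 0.1477 0.065 ]
170 [0.4188 0.1563 0.0643] [0.6518 0.134  0.064 ]
185 [0.417  0.1426 0.0646] [0.6503 0.1203 0.0642]
200 [0.4146 0.1282 0.0635] [0.6477 0.1063 0.0644]
215 [0.4132 0.1141 0.0648] [0.6458 0.0922 0.0654]
230 [0.4111 0.0991 0.0645] [0.6446 0.0768 0.0644]
245 [0.4082 0.083  0.0626] [0.642  0.0615 0.0643]
```

Box yaw comes out at about -7.8°, with the well centre at (0.535, 0.144). The walls measure y +8 to +70, which agrees with the stated sizes. Aligning over the well.

Request:
arm_command([
  [0.5, 0.4, 2],
  [1, 0.8, 5],
  [1, 0.8, 8],
  [1, 0.8, 9],
  [1, 0.8, 9],
], turn=[0.045, 0.045, 0.045, 0.045, 0.045], hand=[0.7, 0.7, 0.7, 0.7, 0.7])

```text
clock: 8.12
eef_pos: [0.5334, 0.1432, 0.1322]
tool_rot: [0.754, 0.657, -0.003, -0.002]
ft_force: [-0.2, 0.4, -0.3]
grip_width: 0.0389
```

Request:
arm_command([
  [0, 0, 0],
  [0, 0, 0],
  [0, 0, 0],
], turn=[0, 0, 0], hand=[0.7, 0.7, 0.7])

```text
clock: 8.37
eef_pos: [0.5374, 0.1446, 0.1376]
tool_rot: [0.754, 0.657, 0.002, 0.001]
ft_force: [0.6, -0.5, 0.0]
grip_width: 0.0387
```

Request:
arm_command([
  [0.1, -0.1, 2],
  [0.1, -0.1, 4],
  [0.1, -0.1, 6],
  [0.1, -0.1, 7.5],
  [0.1, -0.1, 9],
], turn=[0, 0, 0, 0, 0], hand=[0.7, 0.7, 0.7, 0.7, 0.7])

```text
clock: 8.78
eef_pos: [0.5361, 0.1458, 0.0461]
tool_rot: [0.754, 0.657, 0.001, 0.001]
ft_force: [0.2, 0.3, -0.8]
grip_width: 0.039
```

Request:
arm_command([
  [0, 0, 0],
  [0, 0, 0],
  [0, 0, 0],
  [0, 0, 0],
  [0, 0, 0],
], turn=[0, 0, 0, 0, 0], hand=[0.7, 0.7, 0.7, 0.7, 0.7])

```text
clock: 9.2
eef_pos: [0.5362, 0.1458, 0.0468]
tool_rot: [0.754, 0.657, 0.001, 0.001]
ft_force: [0.3, 1.0, -1.0]
grip_width: 0.0391
```

Free of contact and 13 mm above the set-down height.

Request:
arm_command([
  [0, 0, 0.5],
  [0, 0, 1],
  [0, 0, 1.3],
  [0, 0, 1.3],
  [0, 0, 1.3],
], turn=[0, 0, 0, 0, 0], hand=[0.7, 0.7, 0.7, 0.7, 0.7])

```text
clock: 9.62
eef_pos: [0.5355, 0.1456, 0.0343]
tool_rot: [0.754, 0.657, 0.001, 0.0]
ft_force: [-4.0, -1.3, 13.9]
grip_width: 0.0391
```

Request:
arm_command([
  [0, 0, -0.05],
  [0, 0, -0.1],
  [0, 0, -0.1],
  [0, 0, -0.1],
  [0, 0, -0.1],
], turn=[0, 0, 0, 0, 0], hand=[0.4, 0.3, 0.3, 0.3, 0.3])

```text
clock: 10.03
eef_pos: [0.5348, 0.1454, 0.0328]
tool_rot: [0.754, 0.657, -0.0, -0.0]
ft_force: [-0.0, 0.3, -0.5]
grip_width: 0.0596
```

Request:
arm_command([
  [0, 0, -2],
  [0, 0, -5],
  [0, 0, -9],
  [0, 0, -13],
  [0, 0, -17],
], turn=[0, 0, 0, 0, 0], hand=[0.3, 0.3, 0.3, 0.3, 0.3])

```text
clock: 10.45
eef_pos: [0.5345, 0.1453, 0.2044]
tool_rot: [0.754, 0.657, -0.001, -0.0]
ft_force: [1.7, 0.7, -0.2]
grip_width: 0.0596
```

```bash
python3 look.py w4
```

```text
10.45 [0.5345 0.1453 0.2044] jaw -7.89 [0.27 0.37 0.07 1.28 0.   1.97] 0.059643697203584055
dust_box 0.73 [206. 318.] [0.5377 0.11   0.    ]
light_bar 0.79 [263. 447.] [0.6274 0.0895 0.116 ]
home_near 0.73 [213. 214.] [0.4488 0.1415 0.08  ]
home_far 0.91 [211. 421.] [0.6138 0.1202 0.08  ]
```

View pics/w4.png

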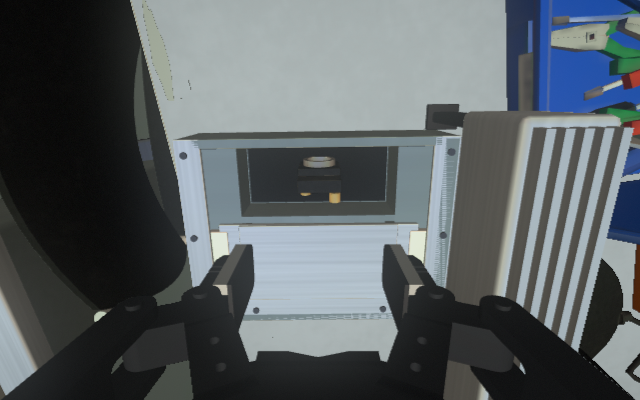

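The mount stands upright in the well at about (180,320), wholly inside the opening and released. The far post lies under the bar and needs a lean, but the commands have no tilt axis. At the edge of reach the arm may trade orientation for position, so I'll test that high up in free space.

Request:
arm_command([
  [0, 0, -4],
  [0, 0, -8],
  [0, 0, -12],
  [0, 0, -16],
  [0, 0, -20],
], turn=[0, 0, 0, 0, 0], hand=[0.3, 0.3, 0.3, 0.3, 0.3])

```text
clock: 11.27
eef_pos: [0.5344, 0.1453, 0.4035]
tool_rot: [0.754, 0.657, -0.001, -0.001]
ft_force: [1.6, 0.5, 1.0]
grip_width: 0.0598
```

Request:
arm_command([
  [0, 0, -4],
  [0, 0, -8],
  [0, 0, -12],
  [0, 0, -16],
  [0, 0, -20],
], turn=[0, 0, 0, 0, 0], hand=[0.3, 0.3, 0.3, 0.3, 0.3])

```text
clock: 11.68
eef_pos: [0.5148, 0.14, 0.5338]
tool_rot: [0.754, 0.657, 0.019, 0.009]
ft_force: [-0.3, -0.4, 0.1]
grip_width: 0.0599
```

It does trade: joint 4 is at its limit, and the tool is about 2.4° from vertical with the tips outward. Pushing further up to see whether the lean grows.

Request:
arm_command([
  [0, 0, -4],
  [0, 0, -8],
  [0, 0, -12],
  [0, 0, -16],
  [0, 0, -20],
], turn=[0, 0, 0, 0, 0], hand=[0.3, 0.3, 0.3, 0.3, 0.3])

```text
clock: 12.1
eef_pos: [0.4743, 0.129, 0.5638]
tool_rot: [0.754, 0.656, 0.035, 0.017]
ft_force: [0.4, 0.0, -0.6]
grip_width: 0.0596
```

```bash
cat > st.py <<'E'
from h import *
o=get_obs();Rt=R.from_quat(o['tool_rot']).as_matrix()
print(o['clock'],np.round(o['eef_pos'],4),'z',Rt[:,2].round(3),'tilt',np.degrees(np.arccos(-Rt[2,2])).round(1),'jaw',Rt[:,1].round(3),np.round(o['joint_pos'],3),np.round(o['ft_force'],1))
E
python3 st.py
```

```text
12.1 [0.4743 0.129  0.5638] z [ 0.074  0.02  -0.997] tilt 4.4 jaw [ 0.988 -0.138  0.071] [0.265 0.321 0.977 2.149 0.    1.974] [ 0.4  0.  -0.6]
```

Request:
arm_command([
  [0, 0, 4],
  [0, 0, 8],
  [0, 0, 12],
  [0, 0, 16],
  [0, 0, 20],
], turn=[0, 0, 0, 0, 0], hand=[0.3, 0.3, 0.3, 0.3, 0.3])

```text
clock: 12.52
eef_pos: [0.489, 0.133, 0.362]
tool_rot: [0.754, 0.656, 0.035, 0.017]
ft_force: [0.7, 0.1, -0.8]
grip_width: 0.0595
```

```bash
python3 st.py
```

```text
12.5167 [0.489 0.133 0.362] z [ 0.075  0.02  -0.997] tilt 4.4 jaw [ 0.988 -0.138  0.071] [ 0.265  0.175  0.219  1.537 -0.     1.974] [ 0.7  0.1 -0.8]
```

The lean stays after coming back down, so I can build it up by pressing against that limit. I'll line the arm up with the box x direction first, then press up and outward.

Request:
arm_command([
  [-4, 0, 0],
  [-8, 0, 0],
  [-12, 0, 0],
  [-16, 0, 0],
  [-20, 0, 0],
], turn=[0, 0, 0, 0, 0], hand=[0.6, 1, 1, 1, 1])

```text
clock: 12.93
eef_pos: [0.4616, -0.0659, 0.3574]
tool_rot: [0.753, 0.657, 0.035, 0.016]
ft_force: [0.8, 0.0, 0.3]
grip_width: 0.0001
```

Request:
arm_command([
  [0, 0, -4],
  [0, 0, -8],
  [0, 0, -12],
  [0, 1, -16],
  [0, 3, -20],
], turn=[0, 0, 0, 0, 0], hand=[1, 1, 1, 1, 1])

```text
clock: 13.35
eef_pos: [0.471, -0.0721, 0.5518]
tool_rot: [0.754, 0.656, 0.037, 0.019]
ft_force: [1.4, -0.6, 1.3]
grip_width: 0.0004
```

Request:
arm_command([
  [0, 6, -8],
  [0, 12, -16],
  [0, 18, -24],
  [0, 24, -32],
  [0, 30, -40],
], turn=[0, 0, 0, 0, 0], hand=[1, 1, 1, 1, 1])

```text
clock: 13.77
eef_pos: [0.5191, -0.0789, 0.5644]
tool_rot: [0.753, 0.655, 0.048, 0.032]
ft_force: [-0.0, -0.5, 0.0]
grip_width: 0.0001
```

```bash
python3 st.py
```

```text
13.7667 [ 0.5191 -0.0789  0.5644] z [ 0.114  0.015 -0.993] tilt 6.6 jaw [ 0.984 -0.139  0.11 ] [-0.17   0.384  1.072  2.149  0.034  1.541] [-0.  -0.5  0. ]
```

Request:
arm_command([
  [0, 4, -10],
  [0, 8, -20],
  [0, 12, -30],
  [0, 16, -40],
  [0, 20, -50],
], turn=[0, 0, 0, 0, 0], hand=[1, 1, 1, 1, 1])

```text
clock: 14.18
eef_pos: [0.5089, -0.0782, 0.587]
tool_rot: [0.752, 0.654, 0.063, 0.05]
ft_force: [0.1, 0.1, -0.2]
grip_width: -0.0001
```

Request:
arm_command([
  [0, 4, -10],
  [0, 8, -20],
  [0, 12, -30],
  [0, 16, -40],
  [0, 20, -50],
], turn=[0, 0, 0, 0, 0], hand=[1, 1, 1, 1, 1])

```text
clock: 14.6
eef_pos: [0.4983, -0.0772, 0.6064]
tool_rot: [0.751, 0.653, 0.076, 0.066]
ft_force: [0.4, 0.4, -0.5]
grip_width: -0.0002
```

Request:
arm_command([
  [0, 0, -10],
  [0, 0, -20],
  [0, 0, -30],
  [0, 0, -40],
  [0, 0, -50],
], turn=[0, 0, 0, 0, 0], hand=[1, 1, 1, 1, 1])

```text
clock: 15.02
eef_pos: [0.4337, -0.0688, 0.6375]
tool_rot: [0.75, 0.651, 0.089, 0.081]
ft_force: [1.3, -0.2, -0.4]
grip_width: 0.0001
```

```bash
python3 st.py
```

```text
15.0167 [ 0.4337 -0.0688  0.6375] z [ 0.238 -0.006 -0.971] tilt 13.8 jaw [ 0.962 -0.139  0.237] [-0.182  0.172  0.988  2.149  0.037  1.534] [ 1.3 -0.2 -0.4]
```

Request:
arm_command([
  [0, 6, -8],
  [0, 12, -16],
  [0, 18, -24],
  [0, 24, -32],
  [0, 30, -40],
], turn=[0, 0, 0, 0, 0], hand=[1, 1, 1, 1, 1])

```text
clock: 15.43
eef_pos: [0.4704, -0.0737, 0.6443]
tool_rot: [0.748, 0.649, 0.101, 0.096]
ft_force: [-0.1, 0.1, -0.4]
grip_width: 0.0003
```

Request:
arm_command([
  [0, 4, -10],
  [0, 8, -20],
  [0, 12, -30],
  [0, 16, -40],
  [0, 20, -50],
], turn=[0, 0, 0, 0, 0], hand=[1, 1, 1, 1, 1])

```text
clock: 15.85
eef_pos: [0.4533, -0.0712, 0.6656]
tool_rot: [0.745, 0.647, 0.116, 0.113]
ft_force: [-0.7, 0.0, 0.6]
grip_width: 0.0003
```

Request:
arm_command([
  [0, 4, -10],
  [0, 8, -20],
  [0, 12, -30],
  [0, 16, -40],
  [0, 20, -50],
], turn=[0, 0, 0, 0, 0], hand=[1, 1, 1, 1, 1])

```text
clock: 16.27
eef_pos: [0.4374, -0.0688, 0.6837]
tool_rot: [0.743, 0.644, 0.128, 0.129]
ft_force: [-0.6, -0.7, -0.4]
grip_width: 0.0001
```

Request:
arm_command([
  [0, 4, -10],
  [0, 8, -20],
  [0, 12, -30],
  [0, 16, -40],
  [0, 20, -50],
], turn=[0, 0, 0, 0, 0], hand=[1, 1, 1, 1, 1])

```text
clock: 16.68
eef_pos: [0.4201, -0.0659, 0.7016]
tool_rot: [0.74, 0.641, 0.141, 0.145]
ft_force: [0.8, -0.1, -0.0]
grip_width: -0.0002
```

```bash
python3 st.py
```

```text
16.6833 [ 0.4201 -0.0659  0.7016] z [ 0.395 -0.033 -0.918] tilt 23.3 jaw [ 0.908 -0.136  0.396] [-0.182  0.123  1.107  2.149  0.039  1.54 ] [ 0.8 -0.1 -0. ]
```

Request:
arm_command([
  [0, 4, -10],
  [0, 8, -20],
  [0, 12, -30],
  [0, 16, -40],
  [0, 20, -50],
], turn=[0, 0, 0, 0, 0], hand=[1, 1, 1, 1, 1])

```text
clock: 17.1
eef_pos: [0.4016, -0.0625, 0.719]
tool_rot: [0.737, 0.638, 0.154, 0.16]
ft_force: [-0.5, 0.4, 0.0]
grip_width: -0.0001
```

Request:
arm_command([
  [0, 4, -10],
  [0, 8, -20],
  [0, 12, -30],
  [0, 16, -40],
  [0, 20, -50],
], turn=[0, 0, 0, 0, 0], hand=[1, 1, 1, 1, 1])

```text
clock: 17.52
eef_pos: [0.3823, -0.0588, 0.7355]
tool_rot: [0.734, 0.634, 0.167, 0.176]
ft_force: [-0.0, 0.0, 0.3]
grip_width: 0.0001
```

```bash
python3 st.py
```

```text
17.5167 [ 0.3823 -0.0588  0.7355] z [ 0.469 -0.046 -0.882] tilt 28.1 jaw [ 0.872 -0.133  0.471] [-0.182  0.043  1.111  2.149  0.04   1.543] [-0.   0.   0.3]
```

28° of lean, directed along box x within about 2°. Now I'll turn the jaws to box y while moving in along the tool axis.

Request:
arm_command([
  [0, 0, 2],
  [0, 0, 4],
  [0, 0, 6],
  [0, 0, 8],
  [0, 0, 10],
], turn=[-0.12, -0.24, -0.36, -0.48, -0.6], hand=[1, 1, 1, 1, 1])

```text
clock: 17.93
eef_pos: [0.4298, -0.0634, 0.6455]
tool_rot: [0.511, 0.825, 0.107, 0.217]
ft_force: [-0.0, 0.1, 0.1]
grip_width: -0.0002
```

Request:
arm_command([
  [0, 0, 2],
  [0, 0, 4],
  [0, 0, 6],
  [0, 0, 8],
  [0, 0, 10],
], turn=[-0.12, -0.24, -0.36, -0.48, -0.6], hand=[1, 1, 1, 1, 1])

```text
clock: 18.35
eef_pos: [0.4767, -0.068, 0.5571]
tool_rot: [0.245, 0.939, 0.038, 0.239]
ft_force: [-0.1, -0.8, 0.1]
grip_width: -0.0
```

Request:
arm_command([
  [0, 0, 0],
  [0, 0, 0],
  [0, 0, 0],
  [0, 0, 0],
  [0, 0, 0],
], turn=[-0.12, -0.24, -0.36, -0.36, -0.36], hand=[1, 1, 1, 1, 1])

```text
clock: 18.77
eef_pos: [0.4765, -0.068, 0.5583]
tool_rot: [0.077, 0.967, -0.004, 0.242]
ft_force: [-0.1, -1.1, 0.1]
grip_width: -0.0001
```

```bash
cat > bx.py <<'E'
from h import *
a=np.radians(-7.8);B=np.array([[np.cos(a),-np.sin(a),0],[np.sin(a),np.cos(a),0],[0,0,1]]);O=np.array([.5297,.1057,0])
def tool():
    o=get_obs();return np.array(o["eef_pos"]),R.from_quat(o["tool_rot"]).as_matrix(),o
def go(bp,q=None):
    p,Rt,o=tool(); return np.round(100*Rt.T@(O+B@np.array(bp)-p),2)
def rep():
    p,Rt,o=tool(); print(o["clock"],"tcp box mm",np.round(1000*B.T@(p-O),1),"tip",np.round(1000*B.T@(p+.014*Rt[:,2]-O),1)); print("tool axes in box\n",np.round(B.T@Rt,3),np.round(o["joint_pos"],2),"F",np.round(o["ft_force"],1))
E
python3 -c "
from bx import *
rep(); p,Rt,o=tool()
t=np.array([.0764,-.085,.0863]); zb=B.T@Rt[:,2]; print(go(t-.2*zb),go(t))"
```

```text
18.7667 tcp box mm [ -29.2 -179.3  558.3] tip [ -22.6 -179.1  545.9]
tool axes in box
 [[-0.883  0.015  0.47 ]
 [ 0.027  0.999  0.018]
 [-0.469  0.029 -0.883]] [-0.16 -0.11  0.33  1.52  0.03  0.01] F [-0.1 -1.1  0.1]
[13.08  8.24 26.79] [13.08  8.24 46.79]
```

Request:
arm_command([
  [1.5, 0.9, 3],
  [3, 1.8, 6],
  [4.5, 2.8, 9],
  [6, 3.7, 12],
  [7.3, 4.6, 15],
], turn=[0, 0, 0, 0, 0], hand=[1, 1, 1, 1, 1])

```text
clock: 19.18
eef_pos: [0.4895, -0.0186, 0.3916]
tool_rot: [0.077, 0.967, -0.004, 0.243]
ft_force: [0.5, -0.1, -0.1]
grip_width: -0.0001
```

Request:
arm_command([
  [1.5, 0.9, 3],
  [3, 1.9, 6],
  [4.5, 2.8, 9],
  [5.8, 3.6, 11.8],
  [5.8, 3.6, 11.8],
], turn=[0, 0, 0, 0, 0], hand=[1, 1, 1, 1, 1])

```text
clock: 19.6
eef_pos: [0.4952, 0.0203, 0.2545]
tool_rot: [0.075, 0.969, -0.005, 0.235]
ft_force: [-1.8, -0.5, -0.7]
grip_width: 0.0002
```

Request:
arm_command([
  [0, 0, 2],
  [0, 0, 5],
  [0, 0, 8],
  [0, 0, 10],
  [0, 0, 10],
], turn=[0, 0, 0, 0, 0], hand=[1, 1, 1, 1, 1])

```text
clock: 20.02
eef_pos: [0.5469, 0.0142, 0.1721]
tool_rot: [0.077, 0.968, -0.005, 0.24]
ft_force: [-1.2, 0.1, 0.3]
grip_width: 0.0
```

```bash
python3 -c "
from bx import *
rep(); print(go([.0764,-.085,.0863]))
d=camera('wrist'); save(d[0],'w5.png')
for n in('post_near','post_far','home_far','home_near','light_bar'):
  for r in spot_point('wrist',n)[:2]:
    w=world('wrist',*r['location'],z=.116 if n=='light_bar' else .08); print(n,round(r['conf'],2),np.round(r['location']),np.round(1000*B.T@(w-O)))
"
```

```text
20.0167 tcp box mm [ 29.4 -88.3 172.1] tip [ 35.9 -88.1 159.8]
tool axes in box
 [[-0.884  0.015  0.466]
 [ 0.026  1.     0.017]
 [-0.466  0.027 -0.884]] [ 0.07  0.08 -0.52  0.49 -0.08  0.21] F [-1.2  0.1  0.3]
[-0.15  0.17  9.79]
post_far 0.86 [207. 372.] [ 92. -44.  80.]
home_far 0.63 [202. 466.] [91. 30. 80.]
home_near 0.57 [202. 466.] [91. 30. 80.]
light_bar 0.61 [246. 441.] [ 98.   1. 116.]
```

View pics/w5.png

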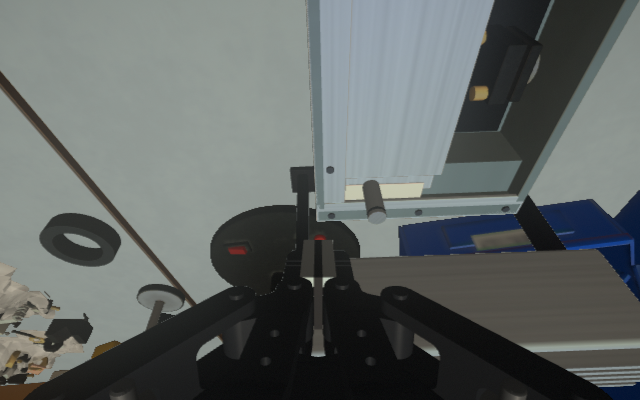

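Request:
arm_command([
  [-0.3, 0.1, 2.5],
  [-0.3, 0.1, 5],
  [-0.3, 0.1, 7],
  [-0.3, 0.1, 8],
  [-0.3, 0.1, 8],
], turn=[0, 0, 0, 0, 0], hand=[1, 1, 1, 1, 1])

```text
clock: 20.73
eef_pos: [0.587, 0.0117, 0.1045]
tool_rot: [0.075, 0.967, -0.005, 0.242]
ft_force: [-0.4, -0.9, 0.0]
grip_width: -0.0004
```

Request:
arm_command([
  [0, 0, 0.6],
  [0, 0, 1.2],
  [0, 0, 1.8],
  [0, 0, 1.8],
  [0, 0, 1.8],
], turn=[0, 0, 0, 0, 0], hand=[1, 1, 1, 1, 1])

```text
clock: 21.15
eef_pos: [0.5958, 0.0109, 0.0899]
tool_rot: [0.075, 0.967, -0.005, 0.243]
ft_force: [-0.3, 0.9, 0.6]
grip_width: 0.0002
```

```bash
python3 -c "
from bx import *
rep(); p,Rt,o=tool()
d=camera('wrist'); save(d[0],'w6.png')
for n in('post_near','post_far','light_bar'):
  for r in spot_point('wrist',n)[:2]:
    w=world('wrist',*r['location'],z=.116 if n=='light_bar' else .08); print(n,round(r['conf'],2),np.round(r['location']),np.round(1000*B.T@(w-O)),'tool',np.round(1000*(w-p)@Rt))
"
```

```text
21.15 tcp box mm [ 78.3 -84.9  89.9] tip [ 84.9 -84.7  77.6]
tool axes in box
 [[-0.882  0.013  0.471]
 [ 0.024  1.     0.018]
 [-0.47   0.027 -0.882]] [ 0.05  0.29 -0.53  0.27 -0.07  0.19] F [-0.3  0.9  0.6]
post_far 0.95 [260. 407.] [ 86. -43.  80.] tool [-1. 42. 13.]
light_bar 0.85 [338. 522.] [ 92.  -2. 116.] tool [-22.  84. -15.]
light_bar 0.49 [ 23. 618.] [-28. -38. 116.] tool [ 83.  46. -72.]
```

View pics/w6.png

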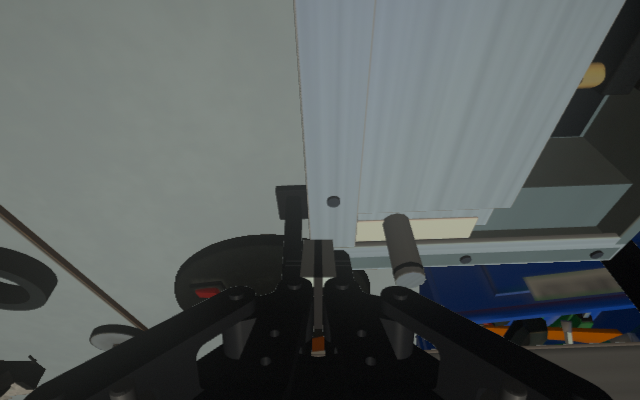

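The tool is in beside the far post with no contact. The post is at about (245,405), 42 mm ahead in tool y and centred on the finger, and the bar is clear. First a short push on the far post.

Request:
arm_command([
  [0, 0.8, 0.3],
  [0, 1.6, 0.3],
  [0, 2.1, 0.3],
  [0, 2.6, 0.3],
  [0, 3.1, 0.3],
], turn=[0, 0, 0, 0, 0], hand=[1, 1, 1, 1, 1])

```text
clock: 21.77
eef_pos: [0.6018, 0.0416, 0.0879]
tool_rot: [0.075, 0.967, -0.005, 0.243]
ft_force: [0.9, -2.7, -1.4]
grip_width: 0.0002
```

```bash
python3 -c "
from bx import *
rep(); p,Rt,o=tool()
d=camera('wrist')
for n in('post_near','post_far'):
  for r in spot_point('wrist',n)[:1]:
    w=world('wrist',*r['location'],z=.08); print(n,round(r['conf'],2),np.round(1000*B.T@(w-O)),'tool',np.round(1000*(w-p)@Rt))
"
```

```text
21.7667 tcp box mm [ 80.1 -53.7  87.9] tip [ 86.7 -53.5  75.5]
tool axes in box
 [[-0.882  0.013  0.47 ]
 [ 0.024  1.     0.017]
 [-0.47   0.026 -0.882]] [ 0.12  0.3  -0.51  0.28 -0.1   0.25] F [ 0.9 -2.7 -1.4]
post_far 0.75 [ 84. -33.  80.] tool [ 1. 21.  9.]
```

Request:
arm_command([
  [0, -2.4, 0],
  [3.6, -2.4, -1.9],
  [7.2, -2.5, -3.8],
  [10.8, -2.5, -5.7],
  [14.4, -2.6, -7.6],
], turn=[0, 0, 0, 0, 0], hand=[1, 1, 1, 1, 1])

```text
clock: 22.33
eef_pos: [0.4353, 0.04, 0.0864]
tool_rot: [0.076, 0.967, -0.004, 0.243]
ft_force: [-0.7, 1.0, -0.2]
grip_width: 0.0001
```

Request:
arm_command([
  [0.8, 0, -0.5],
  [0.8, 1, -0.5],
  [0.8, 1.8, -0.5],
], turn=[0, 0, 0], hand=[1, 1, 1])

```text
clock: 22.58
eef_pos: [0.4292, 0.0592, 0.0879]
tool_rot: [0.075, 0.967, -0.005, 0.243]
ft_force: [-0.9, -2.0, -0.3]
grip_width: -0.0004
```

```bash
cat > pp.py <<'E'
from bx import *
rep(); p,Rt,o=tool()
d=camera('wrist')
for n in('post_near','post_far','home_near','home_far'):
  for r in spot_point('wrist',n)[:1]:
    w=world('wrist',*r['location'],z=.08); print(n,round(r['conf'],2),np.round(1000*B.T@(w-O)),'tool',np.round(1000*(w-p)@Rt))
E
python3 pp.py
```

```text
22.5833 tcp box mm [-93.3 -59.7  87.9] tip [-86.7 -59.5  75.6]
tool axes in box
 [[-0.882  0.013  0.471]
 [ 0.024  1.     0.018]
 [-0.47   0.027 -0.882]] [ 0.24  0.01 -0.88  0.21 -0.16  0.36] F [-0.9 -2.  -0.3]
post_near 0.9 [-84. -41.  80.] tool [-4. 19. 12.]
post_far 0.39 [-102.  -27.   80.] tool [12. 32.  4.]
home_near 0.69 [-83.  25.  80.] tool [-3. 85. 13.]
```

Request:
arm_command([
  [0, 0.5, 0],
  [0, 1, 0],
  [0, 1.5, 0],
  [0, 1.9, 0],
  [0, 1.9, 0],
], turn=[0, 0, 0, 0, 0], hand=[1, 1, 1, 1, 1])

```text
clock: 23.25
eef_pos: [0.4329, 0.0785, 0.088]
tool_rot: [0.075, 0.967, -0.005, 0.242]
ft_force: [-2.0, -3.2, 1.1]
grip_width: -0.0001
```

Request:
arm_command([
  [0, -2.1, 0],
  [-3.6, -2.1, 1.9],
  [-7.2, -2, 3.8],
  [-10.8, -2, 5.7],
  [-14.4, -1.9, 7.6],
], turn=[0, 0, 0, 0, 0], hand=[1, 1, 1, 1, 1])

```text
clock: 23.67
eef_pos: [0.5939, 0.0355, 0.089]
tool_rot: [0.075, 0.967, -0.004, 0.244]
ft_force: [0.3, 0.7, 0.6]
grip_width: -0.0001
```

Request:
arm_command([
  [-0.7, 0, 0.4],
  [-0.7, 0.6, 0.4],
  [-0.7, 1.2, 0.4],
], turn=[0, 0, 0], hand=[1, 1, 1])

```text
clock: 23.92
eef_pos: [0.601, 0.046, 0.0879]
tool_rot: [0.076, 0.967, -0.005, 0.242]
ft_force: [1.1, -4.8, -0.8]
grip_width: -0.0003
```

```bash
python3 pp.py
```

```text
23.9167 tcp box mm [ 78.7 -49.5  87.9] tip [ 85.3 -49.2  75.6]
tool axes in box
 [[-0.883  0.013  0.47 ]
 [ 0.024  1.     0.018]
 [-0.469  0.028 -0.883]] [ 0.13  0.3  -0.51  0.28 -0.1   0.26] F [ 1.1 -4.8 -0.8]
post_far 0.92 [ 83. -30.  80.] tool [ 0. 19. 10.]
home_far 0.63 [82. 27. 80.] tool [ 3. 77. 10.]
```

Request:
arm_command([
  [0, 0.6, 0],
  [0, 1.2, 0],
  [0, 1.8, 0],
  [0, 2.4, 0],
  [0, 2.4, 0],
], turn=[0, 0, 0, 0, 0], hand=[1, 1, 1, 1, 1])

```text
clock: 24.58
eef_pos: [0.6047, 0.0708, 0.0892]
tool_rot: [0.075, 0.967, -0.004, 0.243]
ft_force: [-0.6, -0.1, -0.9]
grip_width: -0.0
```

Request:
arm_command([
  [0, -2.3, 0],
  [3.6, -2.3, -1.9],
  [7.2, -2.4, -3.8],
  [10.8, -2.4, -5.7],
  [14.4, -2.5, -7.6],
], turn=[0, 0, 0, 0, 0], hand=[1, 1, 1, 1, 1])

```text
clock: 25.0
eef_pos: [0.4387, 0.0693, 0.088]
tool_rot: [0.076, 0.967, -0.004, 0.243]
ft_force: [-0.0, 0.8, 0.4]
grip_width: 0.0
```

Request:
arm_command([
  [0.7, 0, -0.4],
  [0.7, 0.6, -0.4],
  [0.7, 1.2, -0.4],
], turn=[0, 0, 0], hand=[1, 1, 1])

```text
clock: 25.25
eef_pos: [0.4343, 0.0826, 0.0893]
tool_rot: [0.075, 0.967, -0.004, 0.244]
ft_force: [-2.0, -1.4, 0.5]
grip_width: -0.0003
```

```bash
python3 pp.py
```

```text
25.25 tcp box mm [-91.3 -35.8  89.3] tip [-84.7 -35.5  77. ]
tool axes in box
 [[-0.881  0.012  0.472]
 [ 0.024  1.     0.019]
 [-0.472  0.028 -0.881]] [ 0.31  0.03 -0.86  0.23 -0.19  0.42] F [-2.  -1.4  0.5]
home_near 0.78 [-83.  24.  80.] tool [-1. 60. 13.]
```

Request:
arm_command([
  [0, 0.6, 0],
  [0, 1.2, 0],
  [0, 1.8, 0],
  [0, 2.4, 0],
  [0, 2.4, 0],
], turn=[0, 0, 0, 0, 0], hand=[1, 1, 1, 1, 1])

```text
clock: 25.92
eef_pos: [0.437, 0.1058, 0.0886]
tool_rot: [0.075, 0.967, -0.005, 0.242]
ft_force: [-1.9, -2.1, -0.1]
grip_width: 0.0002
```

Request:
arm_command([
  [0, -2.2, 0],
  [-3.6, -2.2, 1.9],
  [-7.2, -2.1, 3.8],
  [-10.8, -2.1, 5.7],
  [-14.4, -2, 7.6],
], turn=[0, 0, 0, 0, 0], hand=[1, 1, 1, 1, 1])

```text
clock: 26.33
eef_pos: [0.5979, 0.062, 0.0895]
tool_rot: [0.075, 0.967, -0.004, 0.243]
ft_force: [0.8, 0.8, 0.2]
grip_width: 0.0001
```

Request:
arm_command([
  [-0.7, 0, 0.5],
  [-0.7, 0.6, 0.5],
  [-0.7, 1.2, 0.5],
], turn=[0, 0, 0], hand=[1, 1, 1])

```text
clock: 26.58
eef_pos: [0.6054, 0.0727, 0.0875]
tool_rot: [0.076, 0.967, -0.005, 0.242]
ft_force: [-1.1, 0.2, -0.8]
grip_width: 0.0001
```

```bash
python3 pp.py
```

```text
26.5833 tcp box mm [ 79.4 -22.4  87.5] tip [ 86.  -22.2  75.1]
tool axes in box
 [[-0.883  0.013  0.469]
 [ 0.025  1.     0.018]
 [-0.469  0.028 -0.883]] [ 0.18  0.32 -0.49  0.3  -0.13  0.31] F [-1.1  0.2 -0.8]
post_far 0.63 [84. -2. 80.] tool [-0. 20.  9.]
home_far 0.86 [84. 27. 80.] tool [ 1. 49. 10.]
```

Request:
arm_command([
  [0, 0.6, 0],
  [0, 1.2, 0],
  [0, 1.8, 0],
  [0, 2.2, 0],
  [0, 2.2, 0],
], turn=[0, 0, 0, 0, 0], hand=[1, 1, 1, 1, 1])

```text
clock: 27.25
eef_pos: [0.6088, 0.0952, 0.089]
tool_rot: [0.075, 0.967, -0.004, 0.243]
ft_force: [-0.0, -0.3, -0.1]
grip_width: 0.0001
```

Request:
arm_command([
  [0, -2.2, 0],
  [3.6, -2.2, -1.9],
  [7.2, -2.3, -3.8],
  [10.8, -2.3, -5.7],
  [14.4, -2.4, -7.6],
], turn=[0, 0, 0, 0, 0], hand=[1, 1, 1, 1, 1])

```text
clock: 27.67
eef_pos: [0.443, 0.0948, 0.0879]
tool_rot: [0.076, 0.967, -0.004, 0.243]
ft_force: [-0.5, 0.8, 0.4]
grip_width: 0.0002
```

Request:
arm_command([
  [0.7, 0, -0.4],
  [0.7, 0.6, -0.4],
  [0.7, 1.2, -0.4],
], turn=[0, 0, 0], hand=[1, 1, 1])

```text
clock: 27.92
eef_pos: [0.4388, 0.1084, 0.0893]
tool_rot: [0.075, 0.967, -0.004, 0.244]
ft_force: [-2.1, -3.5, 0.9]
grip_width: 0.0
```

```bash
python3 pp.py
```

```text
27.9167 tcp box mm [-90.4  -9.6  89.3] tip [-83.8  -9.3  76.9]
tool axes in box
 [[-0.881  0.012  0.473]
 [ 0.024  1.     0.02 ]
 [-0.472  0.029 -0.881]] [ 0.38  0.06 -0.83  0.24 -0.22  0.49] F [-2.1 -3.5  0.9]
post_near 0.61 [-82.  10.  80.] tool [-2. 20. 12.]
```

Request:
arm_command([
  [0, 0.4, 0],
  [0, 0.8, 0],
  [0, 1.1, 0],
  [0, 1.1, 0],
], turn=[0, 0, 0, 0], hand=[1, 1, 1, 1])

```text
clock: 28.5
eef_pos: [0.4397, 0.1183, 0.0884]
tool_rot: [0.075, 0.967, -0.005, 0.243]
ft_force: [-0.4, -4.1, 0.4]
grip_width: -0.0003
```

Request:
arm_command([
  [0, 0.3, 0],
  [0, 0.3, 0],
], turn=[0, 0], hand=[1, 1])

```text
clock: 28.67
eef_pos: [0.44, 0.1216, 0.0884]
tool_rot: [0.075, 0.967, -0.005, 0.242]
ft_force: [-0.8, -3.1, 0.9]
grip_width: 0.0001
```

Request:
arm_command([
  [0, 0.2, 0],
  [0, 0.2, 0],
], turn=[0, 0], hand=[1, 1])

```text
clock: 28.83
eef_pos: [0.44, 0.1228, 0.0884]
tool_rot: [0.075, 0.967, -0.006, 0.242]
ft_force: [-1.5, -5.7, 0.6]
grip_width: -0.0002
```

```bash
python3 pp.py
```

```text
28.8333 tcp box mm [-91.2   4.8  88.4] tip [-84.6   5.   76. ]
tool axes in box
 [[-0.883  0.013  0.47 ]
 [ 0.024  1.     0.017]
 [-0.47   0.026 -0.882]] [ 0.42  0.07 -0.81  0.26 -0.24  0.52] F [-1.5 -5.7  0.6]
post_near 0.58 [-86.  24.  80.] tool [ 0. 19. 10.]
```

Request:
arm_command([
  [0, 0.2, 0],
  [0, 0.2, 0],
], turn=[0, 0], hand=[1, 1])

```text
clock: 29.25
eef_pos: [0.44, 0.1234, 0.0884]
tool_rot: [0.076, 0.967, -0.007, 0.242]
ft_force: [-2.8, -10.1, 2.5]
grip_width: -0.0001
```

Request:
arm_command([
  [0, 0.2, 0],
  [0, 0.2, 0],
], turn=[0, 0], hand=[1, 1])

```text
clock: 29.42
eef_pos: [0.44, 0.1239, 0.0883]
tool_rot: [0.077, 0.967, -0.009, 0.243]
ft_force: [-4.1, -13.0, 5.9]
grip_width: -0.0003
```

Near end is on its stop, with the force rising and no motion. Now finishing the far end.

Request:
arm_command([
  [0, -2.8, 0],
  [-3.6, -2.8, 1.9],
  [-7.2, -2.7, 3.8],
  [-10.8, -2.7, 5.7],
  [-14.4, -2.6, 7.6],
], turn=[0, 0, 0, 0, 0], hand=[1, 1, 1, 1, 1])

```text
clock: 29.83
eef_pos: [0.6008, 0.0781, 0.0896]
tool_rot: [0.075, 0.967, -0.003, 0.244]
ft_force: [-0.4, -0.2, -0.1]
grip_width: 0.0004
```

Request:
arm_command([
  [-0.7, 0, 0.5],
  [-0.7, 0.7, 0.5],
  [-0.7, 1.4, 0.5],
  [-0.7, 1.9, 0.5],
  [-0.7, 1.9, 0.5],
], turn=[0, 0, 0, 0, 0], hand=[1, 1, 1, 1, 1])

```text
clock: 30.25
eef_pos: [0.6081, 0.0967, 0.0878]
tool_rot: [0.074, 0.967, -0.004, 0.242]
ft_force: [0.5, -0.2, 0.3]
grip_width: 0.0001
```

```bash
python3 pp.py
```

```text
30.25 tcp box mm [78.9  1.7 87.8] tip [85.5  2.  75.5]
tool axes in box
 [[-0.883  0.01   0.469]
 [ 0.022  1.     0.019]
 [-0.469  0.027 -0.883]] [ 0.23  0.33 -0.47  0.31 -0.15  0.34] F [ 0.5 -0.2  0.3]
post_near 0.16 [86. 21. 80.] tool [-2. 19. 11.]
post_far 0.82 [84. 21. 80.] tool [-1. 19. 10.]
home_far 0.9 [86. 24. 80.] tool [-2. 22. 11.]
```

Request:
arm_command([
  [0, 0.2, 0],
  [0, 0.4, 0],
  [0, 0.4, 0],
], turn=[0, 0, 0], hand=[1, 1, 1])

```text
clock: 30.75
eef_pos: [0.6098, 0.0981, 0.0883]
tool_rot: [0.076, 0.967, -0.006, 0.243]
ft_force: [-1.1, -1.8, 1.4]
grip_width: -0.0
```

Request:
arm_command([
  [0, 0.2, 0],
  [0, 0.4, 0],
  [0, 0.4, 0],
], turn=[0, 0, 0], hand=[1, 1, 1])

```text
clock: 31.0
eef_pos: [0.6106, 0.1016, 0.0883]
tool_rot: [0.076, 0.967, -0.006, 0.243]
ft_force: [-0.7, -6.6, 0.4]
grip_width: 0.0001
```

Request:
arm_command([
  [0, 0.2, 0],
  [0, 0.2, 0],
], turn=[0, 0], hand=[1, 1])

```text
clock: 31.17
eef_pos: [0.6107, 0.102, 0.0884]
tool_rot: [0.077, 0.967, -0.008, 0.243]
ft_force: [-1.4, -9.9, 2.9]
grip_width: 0.0005
```

```bash
python3 pp.py
```

```text
31.1667 tcp box mm [80.8  7.3 88.4] tip [87.4  7.5 76. ]
tool axes in box
 [[-0.882  0.017  0.471]
 [ 0.026  1.     0.011]
 [-0.471  0.022 -0.882]] [ 0.24  0.34 -0.45  0.32 -0.16  0.36] F [-1.4 -9.9  2.9]
post_far 0.79 [86. 27. 80.] tool [-0. 19. 10.]
```

Far end has stopped too. One more firm pass on each end, in case one slipped back while the other was pushed.

Request:
arm_command([
  [0, 0.2, 0],
  [0, 0.2, 0],
], turn=[0, 0], hand=[1, 1])

```text
clock: 31.58
eef_pos: [0.6109, 0.1024, 0.0885]
tool_rot: [0.078, 0.967, -0.009, 0.243]
ft_force: [-3.3, -13.9, 5.3]
grip_width: -0.0
```

Request:
arm_command([
  [0, -2.5, 0],
  [3.6, -2.5, -1.9],
  [7.2, -2.6, -3.8],
  [10.8, -2.6, -5.7],
  [14.4, -2.7, -7.6],
], turn=[0, 0, 0, 0, 0], hand=[1, 1, 1, 1, 1])

```text
clock: 32.0
eef_pos: [0.4448, 0.1049, 0.0869]
tool_rot: [0.076, 0.967, -0.004, 0.243]
ft_force: [0.5, -0.0, 1.0]
grip_width: 0.0005
```

Request:
arm_command([
  [0.7, 0, -0.4],
  [0.7, 0.7, -0.4],
  [0.7, 1.4, -0.4],
  [0.7, 2, -0.4],
  [0.7, 2, -0.4],
], turn=[0, 0, 0, 0, 0], hand=[1, 1, 1, 1, 1])

```text
clock: 32.42
eef_pos: [0.4417, 0.123, 0.0879]
tool_rot: [0.076, 0.967, -0.009, 0.243]
ft_force: [-6.6, -12.1, 7.5]
grip_width: -0.0002
```

Request:
arm_command([
  [0, 0.3, 0],
  [0, 0.5, 0],
  [0, 0.5, 0],
], turn=[0, 0, 0], hand=[1, 1, 1])

```text
clock: 32.67
eef_pos: [0.4417, 0.1237, 0.0877]
tool_rot: [0.079, 0.967, -0.013, 0.243]
ft_force: [-10.6, -21.9, 16.8]
grip_width: 0.0001
```

```bash
python3 pp.py
```

```text
32.6667 tcp box mm [-89.6   5.9  87.7] tip [-83.    5.9  75.3]
tool axes in box
 [[-0.881  0.023  0.472]
 [ 0.026  1.    -0.   ]
 [-0.472  0.012 -0.881]] [ 0.43  0.08 -0.8   0.27 -0.26  0.54] F [-10.6 -21.9  16.8]
post_near 0.6 [-83.  26.  80.] tool [-2. 20. 10.]
```

Near end holds solid at 22 N in the same place as before. Backing off and up to look.

Request:
arm_command([
  [0, -2, 0],
  [0, -3, -3],
  [0, -3, -7],
  [0, -3, -11],
  [0, -3, -15],
], turn=[0, 0, 0, 0, 0], hand=[1, 1, 1, 1, 1])

```text
clock: 33.33
eef_pos: [0.3679, 0.108, 0.2221]
tool_rot: [0.076, 0.967, -0.004, 0.243]
ft_force: [1.6, 1.2, -0.4]
grip_width: 0.0
```

Request:
arm_command([
  [-3, 0, 0],
  [-6, 0, 0],
  [-9, 0, 0],
  [-9, 0, 0],
], turn=[0, 0, 0, 0], hand=[1, 1, 1, 1])

```text
clock: 33.67
eef_pos: [0.4533, 0.096, 0.2685]
tool_rot: [0.077, 0.965, -0.002, 0.249]
ft_force: [0.7, 1.0, 0.2]
grip_width: -0.0001
```

```bash
python3 pp.py
python3 - <<'E'
from bx import *
A,da=camera("top"); S,_=camera("scene"); W,_=camera("wrist")
for n in('post_near','post_far','home_near','home_far'):
  for c in('top','scene'):
    for r in spot_point(c,n)[:1]: print(c,n,round(r['conf'],2),np.round(1000*B.T@(world(c,*r['location'],z=.08)-O)))
b=cv2.resize(A[130:290,170:330],(400,400),interpolation=3); s=cv2.resize(S[100:220,210:330],(400,400),interpolation=3)
save(np.hstack([b,s]),"fin.png"); save(W,"w7.png")
E
```

```text
33.6667 tcp box mm [-74.3 -20.  268.5] tip [-67.6 -19.7 256.3]
tool axes in box
 [[-0.876  0.014  0.481]
 [ 0.029  0.999  0.023]
 [-0.481  0.034 -0.876]] [ 0.33 -0.18 -0.49  0.79 -0.2   0.44] F [0.7 1.  0.2]
post_near 0.94 [-92.  23.  80.] tool [107.  36. 158.]
post_far 0.95 [71. 21. 80.] tool [-35.  37. 236.]
home_near 0.3 [  87. -274.   80.] tool [ -58. -258.  237.]
home_far 0.73 [65. 19. 80.] tool [-30.  35. 233.]
top post_near 0.93 [-84.  25.  80.]
scene post_near 0.55 [-79.  30.  80.]
top post_far 0.77 [85. 35. 80.]
scene post_far 0.84 [91. 32. 80.]
top home_near 0.73 [-87.  29.  80.]
scene home_near 0.87 [-95.  26.  80.]
top home_far 0.71 [78. 25. 80.]
scene home_far 0.88 [98. 48. 80.]
```

View pics/fin.png

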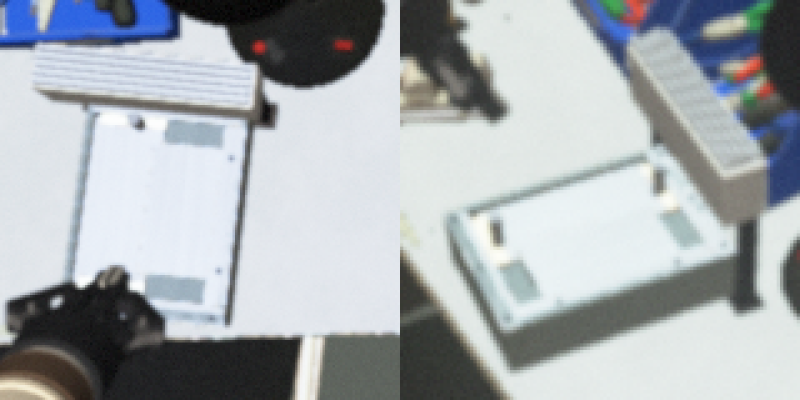

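View pics/w7.png

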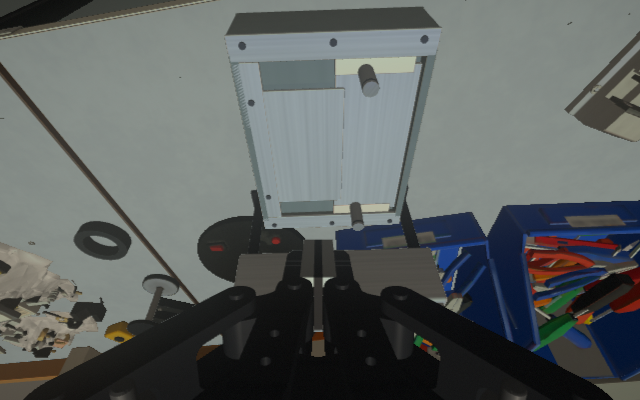

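The pictures show the shutter covering the well, with its edge along the end wall at both ends and both posts level (wrist view posts at about (80,369) and (215,357)). The robot is clear of everything.

```bash
python3 -c "
from h import *
print(job_done(), get_obs()['clock'])"
```

```text
the job is handed in; nothing more can be done
the job is handed in; nothing more can be done
```

The lens mount stands upright in the well and has been let go. The shutter is closed over it, with both ends pushed to their stops. I handed the job in about 34 s into the 72 s limit, with the arm clear of everything.

- **Mount:** I gripped the black one, not the turquoise look-alike, and set it down in the well. A close view after release showed it upright and wholly inside the opening.
- **Far post:** The move commands have no tilt axis, so I built up a 28° lean by pressing the arm against its reach limit high above the bench. I then slid the closed fingers in under the light bar.
- **Shutter:** I pushed the far and near posts in turn, keeping one end no more than about 16 mm ahead of the other. At the end each post stayed put under a firm push: 14 N on the far one and about 22 N on the near one. Near contact, the wrist camera put the posts at box y +26 mm (near) and +27 mm (far).
- **Last pictures:** The shutter edge lies along the end wall at both ends, and I found no sign of a jam.
- **Disagreement:** The networks' readings of the posts and home points from the far-off cameras differed from each other by up to about 20 mm. I relied on the contact stops and the pictures instead. I did not measure the remaining gap at the wall separately.
- **Other loose things:** None of the moves touched them, but I did not measure their positions again at the end.

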